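# Lock the lead anchor into the bench rail

### The job

Fit the steel lead anchor to the bench rail, ready for tying up the dog to be brushed: lower its T-foot into the slot in the right half of the rail until the flange lies flat on the rail, turn it a quarter turn clockwise (seen from above) to lock the foot under the rail's lips, then slide it along to the left until it comes right up against the stop bolt inside the rail, and leave it standing there. Work by feel and never force it against the rail, and leave the other things on the bench where they are.

Things in the scene. Friction and masses are not known exactly. Their poses are not given: they have to be found in the camera images.
- anchor: Lead anchor, one dark steel forging, about 0.22 kg, standing upright, 68 mm tall. Origin: centre of its underside, z up, x along the T-foot's long side. T-foot 36 (x) x 20 (y) x 8 mm (z 0 to 8), same after a half turn; neck 17 mm across (z 8 to 17). The foot's corners at (+x,-y) and (-x,+y) are cut back, so in the rail it turns clockwise only: it stops on the channel walls at 88 to 95 degrees.
- anchor_eye (a point): Place to grip the anchor: middle of its upright eye plate, 45 mm above the anchor's origin. The plate is 36 mm wide along the anchor's x, 12 mm thick along its y (grip it across this) and spans z 21 to 68 mm; a 16 x 18 mm hole goes through it along y at z 41 to 59. Axes as the anchor's.
- anchor_flange (a point): Centre of the underside of the anchor's round flange, 40 mm across and 4 mm thick, 17 mm above the anchor's origin. Fully home it lies on the rail's top, 21 mm above the bench; the anchor's origin is then 4 mm above the rail's. Smooth steel on the rail: it slides with 1 to 2 N. Turned hard against its stop it binds; eased back a few degrees it slides freely.
- rail: Steel strut channel fixed to the bench, 400 mm long along its y, 42 mm wide, 21 mm high, black end caps. It runs right to left before the robot, +y to the left. Origin: middle of its underside. The top slot along its length is 22 mm wide (27 at its rounded upper edges); the lips reach down to 14 mm above the bench; inside it is 37 mm wide, floor 2.5 mm above the bench.
- rail_slot (a point): A free place of the slot: on the centre line of the rail's top, 80 mm right of the rail's middle (y -80 mm, z 21 mm in the rail's frame). The whole right half of the slot is free. Axes as the rail's.
- rail_left (a point): Left end of the rail, centre of its top. The fixed stop bolt (round head 16 mm across, 9.5 mm high) sits in the channel on its centre line 90 to 180 mm right of this point, 20 to 110 mm left of the rail's middle. Its place is not measured: feel for it, or see it through the slot. The turned foot meets it with the anchor's origin 18 mm to its right.
- peg: Bystander: spare turned wooden coat peg standing on its round base, 44 mm across, 70 mm tall. Origin: centre of its underside.
- toy: Bystander: hard rubber squeaky toy, a dome 62 mm across and 38 mm high with a button on top. Origin: centre of its underside.
- comb: Bystander: chrome comb lying flat, 180 mm long along its y, 38 mm wide, 4 mm thick. Origin: under the middle of its back; the teeth point to its +x.
- snap_hook: Bystander: steel snap hook lying flat, about 95 x 45 mm, 8 mm thick. Origin: underside, middle of its loop.
- balm_jar: Bystander: amber glass jar with a metal cap, 64 mm across, 55 mm tall. Origin: centre of its underside.
Things that resemble listed ones, but are neither listed nor needed, are in the scene too. There is more than one size of the anchor; the one meant has the size given above.

How it is judged (in metres and radians):
On the way, in this order (a step that is already met when the one before it is completed fails the run):
1. the T-foot is down in the slot in the right half of the rail, lying along it, with the flange on the rail (z of anchor in the frame of rail below 0.0065 m and x of anchor in the frame of rail between -0.004 and 0.004 m and angle between the x axis of anchor and the y axis of rail, either way round below 0.15 rad and y of anchor in the frame of rail below 0 m), for 0.1 s.
2. the anchor is turned a quarter turn, its foot lying across the rail under the lips (z of anchor in the frame of rail below 0.0075 m and angle between the x axis of anchor and the x axis of rail, either way round below 0.2 rad), for 0.1 s.
At the end, for the whole second after the job is handed in: The anchor stands released and at rest in the rail, upright within 6 degrees, flange down on the rail (within 2.5 mm), its foot within 11 degrees of square across the rail, and its foot no more than 2.5 mm from the stop bolt (z of anchor in the frame of rail between 0.0015 and 0.0065 m and x of anchor in the frame of rail between -0.004 and 0.004 m and angle between the x axis of anchor and the x axis of rail, either way round below 0.2 rad and angle between anchor's own z axis and vertical below 0.1 rad and horizontal distance between anchor and rail_stop_c0 below 0.0205 m and linear speed of anchor below 0.02 m/s); the robot touches nothing.
It fails at once if the anchor is forced: more than 40 N between the anchor and the rail or its stop bolt (contact force between anchor and rail above 40 N).
It fails at once if a bystander is shifted by more than 3 cm (distance of any of peg, toy, comb, snap_hook, balm_jar from where it was at the start of the episode above 0.03 m).
It also fails if it takes over 67 s, if anything falls off the work surface, if the arm or the gripper's body presses on something with over 40 N, if the wrist force passes 120 N, or if a joint passes its speed limit or range.

### The arm

A 6-joint arm with a two-finger parallel gripper is mounted at the origin on the work surface. World frame = base frame: x ahead of the robot, y to its left, z up, the work surface at z = 0. Lengths are in m, angles in degrees, forces in N, time in s.
With the tool pointing down it reaches from about 0.25 to 0.725 m from the base axis. Payload 4 kg.
Tool frame: the origin (TCP) lies midway between the tips of the shut fingers; the grasp point (between the pads) lies env.tcp_to_grasp behind it (env.tcp_to_grasp is the distance from the TCP to the grasp point, in m); z points along the fingers, y is the direction in which the jaws open and shut (so a half turn about z gives the same grasp; the last joint's range is limited). The gripper opens to 85 mm and grips with 20 to 120 N. Pads are 22 mm wide; open, the fingers measure 114 mm over their backs; the gripper's body (76 mm by 85 mm) begins 54 mm behind the grasp point. The pads swing forward as they close: fully open they stand 13 mm farther back than shut.
Start: joints at [-73.568, 13.785, 0.286, 76.501, 0, 90], TCP at [0.141, -0.48, 0.231] pointing down, gripper open.
Joint ranges: [-155.79, 155.79], [-60.16, 107.12], [-62.33, 73.08], [-114, 123.19], [-81.49, 82.49], [-180, 180]. Speed limits (degrees/s): [159.86, 159.86, 180, 180, 180, 180].

### API

Orientations are given as [roll, pitch, yaw] about the fixed x, y, z axes, in that order (R = Rz(yaw) Ry(pitch) Rx(roll)).
In Python, from plant import env gives the robot as it stands.
- The arm moves only by the tool apply_moves, never from a script. Its argument "plan" is a list that holds one entry, the list of rows, each a list of 6 numbers: the shift along the tool's x, y, z in mm, then the turn, a rotation vector about the tool's x, y, z in degrees. A call has exactly 5 rows; each row shifts and turns the pose as measured when the row begins, along the tool's axes as they then stand; what a row does not reach is not made up. A row lasts 1/8 s, in which the tool goes at most 62.5 mm and 10.7 degrees, less where a joint would pass 70% of its speed; a pose out of reach is approached as far as the arm can. A call is refused whole if a number of a shift passes 62.5 or a number of a turn 10.7, either way. A call with a gripper value outside its range is refused whole. "hand" is the gripper command: -1 is fully open, 1 is shut, values between are in proportion, set as the call begins (left out, the last holds). The fingers move at their own pace and stop on an object; "squeeze" is the grip in N (left out, the last holds). Time passes only in rows, so rows that do not move let the fingers close, or fill a call up. It gives the time, the measured TCP pose, the force and the opening at its end, in the units of the state.
- env.sense(): the state, without advancing time (a new reading comes with each control period).
- env.capture(name): name is "scene" or "top" or "wrist"; returns the picture (384x512x3 uint8, red, green, blue); there is no depth.
- env.camera_params(name): a dict with "mtx" (3x3 intrinsics, pixels), "world_from_camera" (4x4, takes a point from camera to world coordinates). Camera axes: x right, y down, z forward; pixel columns grow to the right and rows downward; lengths in m; the calibration is good to about 2 mm. A picture is of the moment at which its call begins: read the wrist's pose just before it. camera_params takes no time and is no camera call; for the wrist camera it gives the pose at the moment of the call.
- env.sign_off(): hands the job in, once; it reports no verdict.
The state is a dict: "time_s": time; "joint_positions": joint angles; "qvel": joint speeds; "effort": joint torques, N m; "position": TCP position; "tool_rot": TCP orientation; "wrist_force": force on the tool from outside, world axes, zero at the start; "ft_torque": the same for the moment, N m; "opening": finger opening in m.
Only numpy, scipy, OpenCV 4.12 (cv2) and the standard library are available. Lean on these libraries where they do the work, as an engineer would, in place of code of your own. Each camera call takes 0.05 s, during which the arm holds its last target. There are 200 camera calls.

## Working session

There is one attempt and no reset: what is moved stays moved. The work goes in short steps, Python scripts to look and compute and a tool call to move; the robot and the scene stay as the last step left them, time stands still between calls to the robot, and variables do not carry over. Pictures are saved under pics/ and viewed, about 8 in all and at most 12, crops included, and the job is handed in when it is done.

Besides the shell and the picture viewer there is one more tool, called after "Request:" as name(argument=value, ...), one argument or row to a line, values as JSON. apply_moves: Moves the arm, as the interface text tells. Its arguments: {"type":"object","properties":{"plan":{"type":"array","items":{"type":"array","items":{"type":"array","items":{"type":"number"}}}},"hand":{"type":"number"},"squeeze":{"type":"number"}},"required":["plan"]}

```bash
mkdir -p pics; ls; python3 - <<'E'
from plant import env
import cv2,numpy as np
print(env.sense(), env.tcp_to_grasp)
for n in ("scene","top"):
    im=env.capture(n); cv2.imwrite(f"pics/{n}0.png",im[:,:,::-1])
    p=env.camera_params(n); print(n,np.round(p["mtx"],1).tolist(),np.round(p["world_from_camera"],4).tolist())
a=cv2.imread("pics/scene0.png");b=cv2.imread("pics/top0.png")
cv2.imwrite("pics/t0.png",cv2.resize(b,(800,600),interpolation=cv2.INTER_CUBIC))
E
```

```text
pics
{'time_s': 0.0, 'joint_positions': array([-7.35684814e+01,  1.38324544e+01,  2.13177933e-01,  7.65020313e+01,
       -3.17949801e-04,  8.99981772e+01]), 'qvel': array([ 0.029787  ,  0.07438162, -0.03419067, -0.03693608, -0.02491352,
       -0.10801492]), 'effort': array([ 3.46980123e-04, -3.72321653e+01,  2.52405649e+01,  1.70132169e-02,
        3.12215416e-04,  2.27487874e-05]), 'position': array([ 0.14125212, -0.47896656,  0.23040717]), 'tool_rot': array([-1.79878692e+02,  3.14089865e-04,  1.64333421e+01]), 'wrist_force': array([-0.80929716,  0.96253988,  0.60823664]), 'ft_torque': array([ 0.00782999, -0.0119649 ,  0.01944602]), 'opening': 0.08562147774044065} 0.0187
scene [[451.9, 0.0, 261.1], [0.0, 451.9, 188.9], [0.0, 0.0, 1.0]] [[-0.5891, 0.679, -0.4382, 0.96], [0.808, 0.491, -0.3256, 0.2278], [-0.0059, -0.5459, -0.8379, 0.8679], [0.0, 0.0, 0.0, 1.0]]
top [[442.8, 0.0, 252.0], [0.0, 442.8, 186.3], [0.0, 0.0, 1.0]] [[0.0139, -0.9978, 0.0642, 0.4842], [-0.9999, -0.0132, 0.0099, -0.0782], [-0.0091, -0.0644, -0.9979, 1.114], [0.0, 0.0, 0.0, 1.0]]
```

View pics/t0.png

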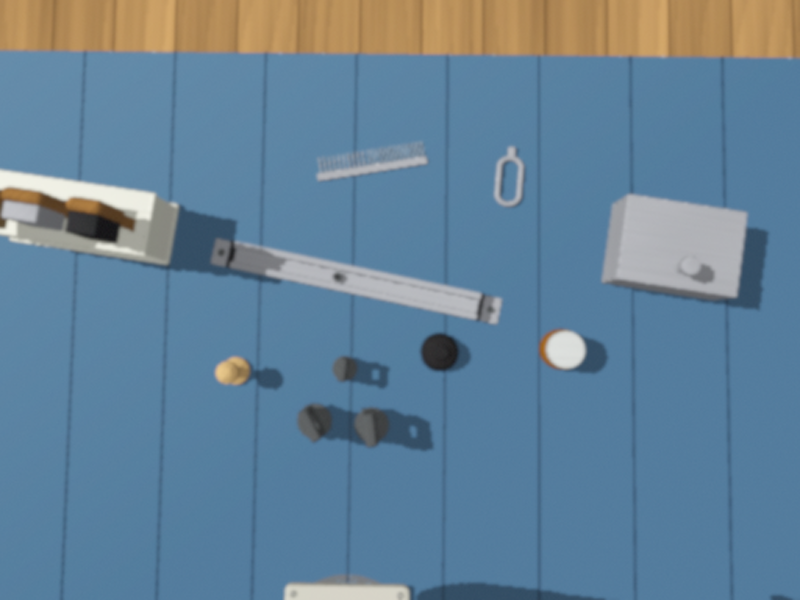

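View pics/scene0.png

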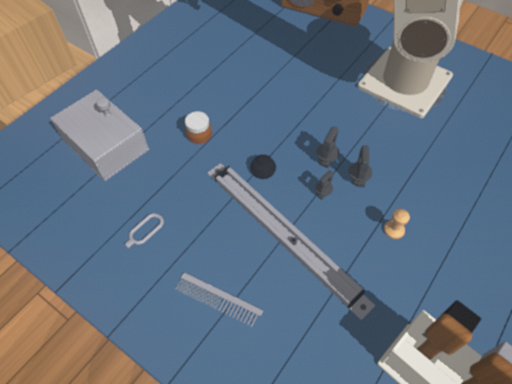

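Top view (800x600): the rail runs from (222,252) to (490,310), and the stop bolt shows at about (340,277). There are three anchor candidates: (343,369), (314,422) and (371,427). I'll enlarge them to tell the sizes apart.

```bash
python3 - <<'E'
import cv2,numpy as np
a=cv2.imread("pics/scene0.png");b=cv2.imread("pics/top0.png")
A=cv2.resize(a[120:210,305:385],(400,450),interpolation=cv2.INTER_CUBIC)   # 5x
B=cv2.resize(b[220:290,185:275],(400,311),interpolation=cv2.INTER_CUBIC) # 4.444x
B=cv2.copyMakeBorder(B,0,139,0,0,cv2.BORDER_CONSTANT)
cv2.imwrite("pics/c1.png",cv2.convertScaleAbs(np.hstack([A,B]),alpha=1.6))
C=cv2.resize(b[145:215,130:330],(800,280),interpolation=cv2.INTER_CUBIC) #4x
cv2.imwrite("pics/c2.png",C)
E
```

```text
(no output)
```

View pics/c1.png

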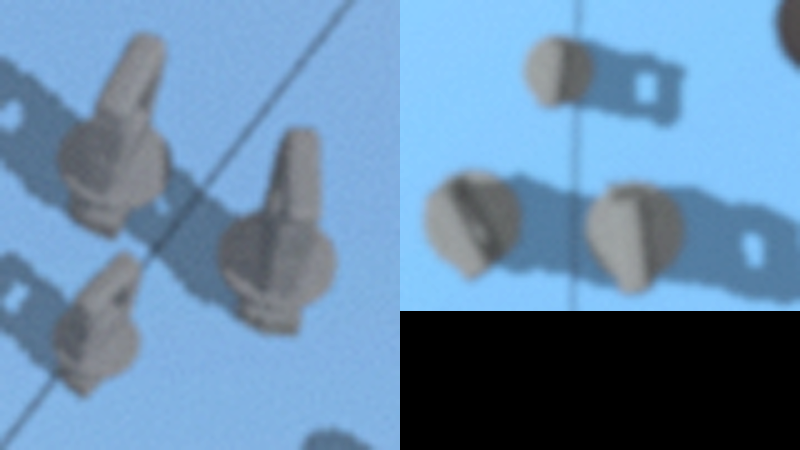

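View pics/c2.png

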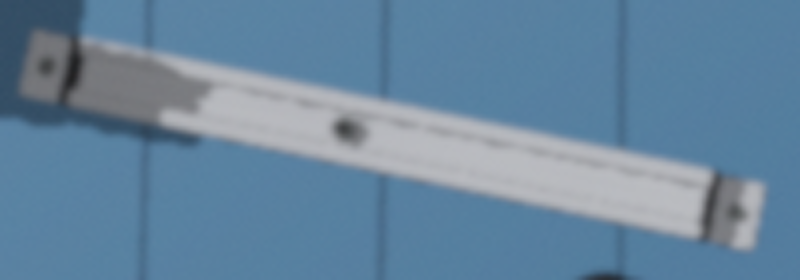

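The small anchor, top (343,369), has a flange of about 15 px (37–40 mm). The two big ones, (314,422) and (371,427), have flanges of about 21 px (52 mm). The small one therefore fits the 40 mm flange. The rail ends in the crop are at (26,62) and (759,216), with the bolt head at (349,130).

```bash
cat > h.py <<'E'
from plant import env
import numpy as np, cv2
from scipy.spatial.transform import Rotation as R
def pix2w(name,u,v,z,P=None):
    P=P or env.camera_params(name); T=P["world_from_camera"]
    d=T[:3,:3]@np.linalg.solve(P["mtx"],[u,v,1.]); o=T[:3,3]
    return o+d*(z-o[2])/d[2]
def w2pix(name,p,P=None):
    P=P or env.camera_params(name); T=P["world_from_camera"]
    q=P["mtx"]@(T[:3,:3].T@(np.asarray(p)-T[:3,3])); return q[:2]/q[2]
def pose():
    s=env.sense(); return s["position"],R.from_euler('xyz',s["tool_rot"],degrees=True),s
def delta(target,rpy):
    """tool-frame shift mm and rotvec deg from present pose to target"""
    p,r,s=pose(); t=R.from_euler('xyz',rpy,degrees=True)
    return np.round(r.inv().apply(np.asarray(target)-p)*1000,1), np.round((r.inv()*t).as_rotvec(degrees=True),1)
E
python3 - <<'E'
from h import *
P=env.camera_params("top")
f=lambda x,y,z:pix2w("top",x/4+130,y/4+145,z,P)
L,Rr,b=f(26,62,.021),f(759,216,.021),f(349,130,.012)
print(L,Rr,np.linalg.norm(L-Rr)); u=(L-Rr)/np.linalg.norm(L-Rr); m=(L+Rr)/2
print("yaw of rail y",np.degrees(np.arctan2(u[1],u[0]))-90,"mid",m,"bolt y",(b-m)@u, "bolt x",(b-m)@np.array([u[1],-u[0],0]),b)
# small anchor in c1 right half: 4.444x, origin (185,220)
for n,x,y,d in (("small",558,72,67),("bigL",472,222,95),("bigR",636,238,95)):
    print(n,pix2w("top",(x-400)/4.444+185,y/4.444+220,.03,P), d/4.444/442.8*1.09)
g=pix2w("top",(558-400)/4.444+185,72/4.444+220,.03,P)
for z in (0,.068): print(z,w2pix("scene",[g[0],g[1],z]))
E
```

```text
[0.61501218 0.22087117 0.021     ] [ 0.52533511 -0.23491466  0.021     ] 0.4645241677322056
yaw of rail y -11.130917900422588 mid [ 0.57017365 -0.00702174  0.021     ] bolt y 0.027404869943967368 bolt x 0.0004963372103644568 [0.5759512  0.01977178 0.012     ]
small [0.43104693 0.00740215 0.03      ] 0.037112451082506624
bigL [0.34892316 0.05287752 0.03      ] 0.05262213213191238
bigR [ 0.34162827 -0.03680899  0.03      ] 0.05262213213191238
0 [321.94684033 191.68454227]
0.068 [325.31824864 174.62305146]
```

```bash
python3 - <<'E'
from h import *
p,r,s=pose(); T=env.camera_params("wrist"); W=T["world_from_camera"]
print("cam in tool",r.inv().apply(W[:3,3]-p),"\n",r.inv().as_matrix()@W[:3,:3],T["mtx"])
print(delta([.40,.007,.23],[180,0,0]))
E
```

```text
cam in tool [ 0.07829753 -0.00044228 -0.14084644] 
 [[-1.15693682e-03 -9.50868553e-01 -3.09592725e-01]
 [ 9.99999329e-01 -1.08381410e-03 -4.08185615e-04]
 [ 5.25899052e-05 -3.09592990e-01  9.50869170e-01]] [[281.83054292   0.         258.17204476]
 [  0.         281.83054292 190.80530526]
 [  0.           0.           1.        ]]
(array([ 385.6, -393. ,    1.2]), array([-0.1,  0. , 16.4]))
```

Request:
apply_moves(
  plan=[
    [[43,-44,0,0,0,0],[43,-44,0,0,0,0],[43,-44,0,0,0,0],[43,-44,0,0,0,0],[43,-44,0,0,0,0]],
  ],
)

```text
time_s: 0.72
position: [0.2868, -0.2046, 0.2283]
tool_rot: [-179.7, -0.0, 15.8]
wrist_force: [1.8, -0.8, 0.6]
opening: 0.0855
```

Request:
apply_moves(
  plan=[
    [[43,-43,0,0,0,0],[43,-43,0,0,0,0],[43,-43,0,0,0,0],[30,-30,0,0,0,8],[0,0,0,0,0,8]],
  ],
)

```text
time_s: 1.35
position: [0.399, 0.0017, 0.2284]
tool_rot: [-179.7, -0.0, 0.0]
wrist_force: [-0.8, -0.2, 0.3]
opening: 0.0853
```

```bash
python3 - <<'E'
from h import *
p,r,s=pose(); print(p,s["tool_rot"],s["time_s"])
im=env.capture("wrist"); cv2.imwrite("pics/w1.png",cv2.resize(im[:,:,::-1],(800,600),interpolation=cv2.INTER_CUBIC))
np.savez("w1.npz",**env.camera_params("wrist"))
print(delta([.40,.007,.23],[180,0,0]), w2pix("wrist",[.431,.0074,.03])*1.5625)
E
```

```text
[0.39904719 0.00166854 0.22838089] [-1.79728903e+02 -1.66192216e-03  2.30654858e-02] 1.35
(array([ 1.6, -6.2, -1.7]), array([-0.3,  0. ,  0.2])) [396.2657542  217.31120148]
```

View pics/w1.png

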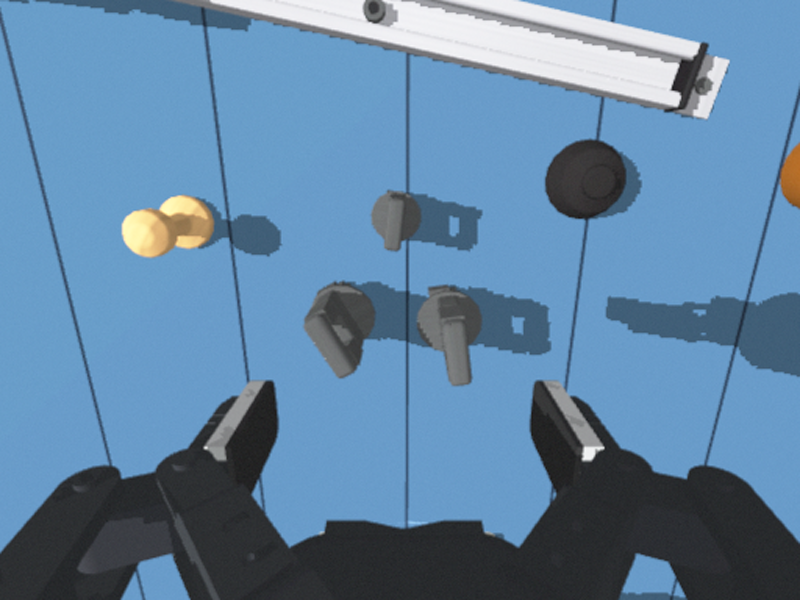

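The wrist view confirms it. The small anchor at (396,217) has a 48 px flange (≈39 mm), against ≈62 px (52 mm) for the ones at (345,315) and (449,320). The bolt is at (374,10). I'll crop closer for the plate angle.

```bash
python3 - <<'E'
import cv2,numpy as np
b=cv2.imread("pics/w1.png") # already 1.5625x
A=b[170:270,350:500]; cv2.imwrite("pics/c3.png",cv2.convertScaleAbs(cv2.resize(A,(750,500),interpolation=cv2.INTER_LINEAR),alpha=1.5))
E
```

```text
(no output)
```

View pics/c3.png

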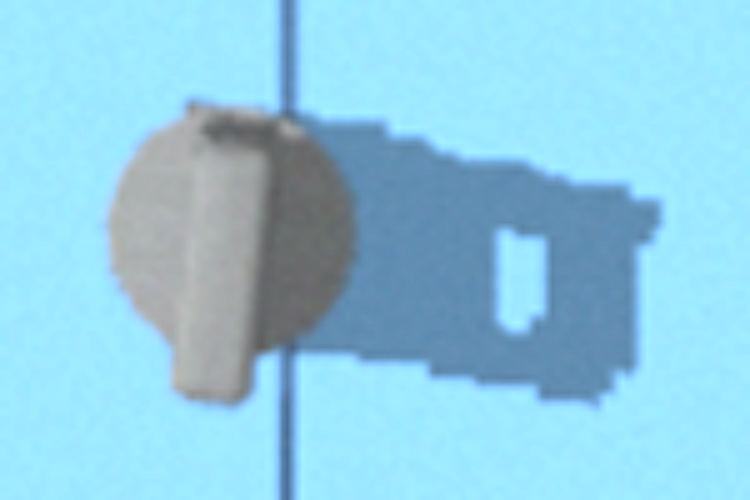

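```bash
cat >> h.py <<'E'
def boxpts(x,y,z0,z1): return np.array([[sx*x/2,sy*y/2,z] for sx in(-1,1) for sy in(-1,1) for z in(z0,z1)])
a_=np.linspace(0,2*np.pi,40)
def cyl(r,z0,z1): return np.vstack([np.c_[r*np.cos(a_),r*np.sin(a_),0*a_+z] for z in(z0,z1)])
PARTS=[boxpts(.036,.020,0,.008),cyl(.0085,.008,.017),cyl(.020,.017,.021),boxpts(.036,.012,.021,.068)]
def sil(P,x,y,yaw,z,S,off,shape,parts=PARTS):
    T=P["world_from_camera"]; m=np.zeros(shape,np.uint8); Rz=R.from_euler('z',yaw,degrees=True)
    for q in parts:
        w=Rz.apply(q)+[x,y,z]; c=(w-T[:3,3])@T[:3,:3]; uv=c@P["mtx"].T; uv=uv[:,:2]/uv[:,2:]
        uv=((uv+.5-off)*S*16).astype(np.int32)
        cv2.fillConvexPoly(m,cv2.convexHull(uv),1,shift=4)
    return m
E
python3 - <<'E'
from h import *
from scipy.optimize import minimize
P=dict(np.load("w1.npz")); im=cv2.imread("pics/w1.png")
S=8; x0,y0,x1,y1=224,108,288,172
raw=cv2.resize(im,(512,384),interpolation=cv2.INTER_AREA)[y0:y1,x0:x1]
c=cv2.resize(raw,None,fx=S,fy=S,interpolation=cv2.INTER_CUBIC).astype(int)
obs=((c.max(2)-c.min(2))<28).astype(np.uint8)
n,l,st,ce=cv2.connectedComponentsWithStats(obs); k=1+np.argmax(st[1:,4]); obs=(l==k)
print(obs.sum())
def cost(q): 
    m=sil(P,q[0]/1e3,q[1]/1e3,q[2],0,S,np.array([x0,y0]),obs.shape)>0
    return (m^obs).sum()/(m|obs).sum()
for a in (-15,0,10):
    r=minimize(cost,[431,7,a],method="Nelder-Mead",options=dict(initial_simplex=np.array([[431,7,a],[437,7,a],[431,13,a],[431,7,a+12]])))
    print(r.x,r.fun)
m=sil(P,r.x[0]/1e3,r.x[1]/1e3,r.x[2],0,S,np.array([x0,y0]),obs.shape)
E
```

```text
54038
[431.12876051   8.00374408 -10.43814131] 0.0964149555213698
[430.39652249   8.455295    -4.04944625] 0.09565886802557151
[430.73391102   7.97443031  -8.76289616] 0.09597657883730656
```

```bash
python3 - <<'E'
from h import *
from scipy.optimize import minimize
P=dict(np.load("w1.npz")); im=cv2.imread("pics/w1.png")
S=8; x0,y0,x1,y1=224,108,288,172
raw=cv2.resize(im,(512,384),interpolation=cv2.INTER_AREA)[y0:y1,x0:x1].astype(float)
d=(raw[...,0]-raw[...,2])/raw.sum(2)
d=cv2.resize(np.clip(d*400,0,255).astype(np.uint8),None,fx=S,fy=S,interpolation=cv2.INTER_LINEAR)
t,obs=cv2.threshold(d,0,1,cv2.THRESH_BINARY_INV|cv2.THRESH_OTSU)
n,l,st,ce=cv2.connectedComponentsWithStats(obs); k=1+np.argmax(st[1:,4]); obs=(l==k); print(t,obs.sum())
off=np.array([x0,y0])
def cost(q): 
    m=sil(P,q[0]/1e3,q[1]/1e3,q[2],0,S,off,obs.shape)>0
    return (m^obs).sum()/(m|obs).sum()
for a in (-15,-5,5):
    r=minimize(cost,[431,7,a],method="Nelder-Mead",options=dict(initial_simplex=np.array([[431,7,a],[437,7,a],[431,13,a],[431,7,a+12]])))
    print(r.x,r.fun)
for a in range(-16,5,4): print(a,minimize(lambda q:cost([q[0],q[1],a]),[431,8],method="Nelder-Mead").fun)
m=sil(P,*r.x[:2]/1e3,r.x[2],0,S,off,obs.shape)
o=np.dstack([obs*255,m*255,d]).astype(np.uint8); cv2.imwrite("pics/ov.png",o)
E
```

```text
43.0 55240
[430.92207091   8.61334648  -7.03595504] 0.07585237728778399
[431.03410871   8.61466188  -5.61538695] 0.07650638667825854
[430.58820529   8.74704968  -3.92108241] 0.07601585894240259
-16 0.08534088071256139
-12 0.07794746691618767
-8 0.07603786839728364
-4 0.07662732773895892
0 0.08412288735325951
4 0.09399529692312787
```

View pics/ov.png

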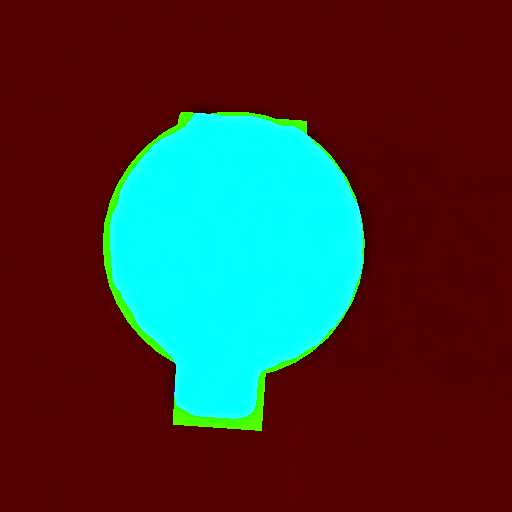

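The overlay matches. The anchor is at about (0.431, 0.0085) with yaw about −7°, and its cut corner is at (+x,−y) as described. I'll move above it.

Request:
apply_moves(
  plan=[
    [[16,-3.5,20,0.1,0,0],[16,-3.5,30,0.1,0,0],[0,0,40,0.1,0,7],[0,0,25,0,0,0],[0,0,0,0,0,0]],
  ],
  hand=-0.3,
  squeeze=40,
)

```text
time_s: 2.02
position: [0.428, -0.0248, 0.1099]
tool_rot: [-177.9, 0.2, -4.8]
wrist_force: [-0.0, -0.4, 0.4]
opening: 0.0555
```

```bash
python3 - <<'E'
from h import *
from scipy.optimize import minimize
print(delta([.431,.0085,.0275],[180,0,-7]),pose()[2]["opening"])
im=env.capture("wrist"); cv2.imwrite("pics/w2.png",im[:,:,::-1]); np.savez("w2.npz",**env.camera_params("wrist"))
P=dict(np.load("w2.npz")); c=w2pix("wrist",[.431,.0085,.03],P); print(c)
x0,y0=np.maximum((c-[50,60]).astype(int),0);x1,y1=x0+100,y0+120;S=4
raw=im[y0:y1,x0:x1,::-1].astype(float)
d=(raw[...,0]-raw[...,2])/raw.sum(2)
d=cv2.resize(np.clip(d*400,0,255).astype(np.uint8),None,fx=S,fy=S,interpolation=cv2.INTER_LINEAR)
t,obs=cv2.threshold(d,0,1,cv2.THRESH_BINARY_INV|cv2.THRESH_OTSU)
n,l,st,ce=cv2.connectedComponentsWithStats(obs); k=1+np.argmax(st[1:,4]); obs=(l==k); print(t,obs.sum())
off=np.array([x0,y0])
def cost(q): 
    m=sil(P,q[0]/1e3,q[1]/1e3,q[2],0,S,off,obs.shape)>0
    return (m^obs).sum()/(m|obs).sum()
for a in (-15,5):
    r=minimize(cost,[431,8,a],method="Nelder-Mead",options=dict(initial_simplex=np.array([[431,7,a],[437,7,a],[431,13,a],[431,7,a+12]])))
    print(r.x,r.fun)
m=sil(P,*r.x[:2]/1e3,r.x[2],0,S,off,obs.shape)
cnt,_=cv2.findContours(m,cv2.RETR_EXTERNAL,cv2.CHAIN_APPROX_NONE)
v=cv2.resize(im[y0:y1,x0:x1,::-1],None,fx=S,fy=S,interpolation=cv2.INTER_CUBIC); cv2.drawContours(v,cnt,-1,(0,0,255),1)
w=cv2.resize(im[:,:,::-1],(400,300)); w=cv2.copyMakeBorder(w,0,v.shape[0]-300,0,0,0)
cv2.imwrite("pics/v2.png",np.hstack([v,w]))
E
```

```text
(array([  0.5, -30.4,  83.6]), array([-2.1,  0.2,  2.2])) 0.05552737742662831
[222.00871482 197.84295667]
43.0 32712
[432.83326693   8.60196564  -9.96679309] 0.08958925486262052
[432.84744367   8.77335286  -9.97783092] 0.09002534748335701
```

View pics/v2.png

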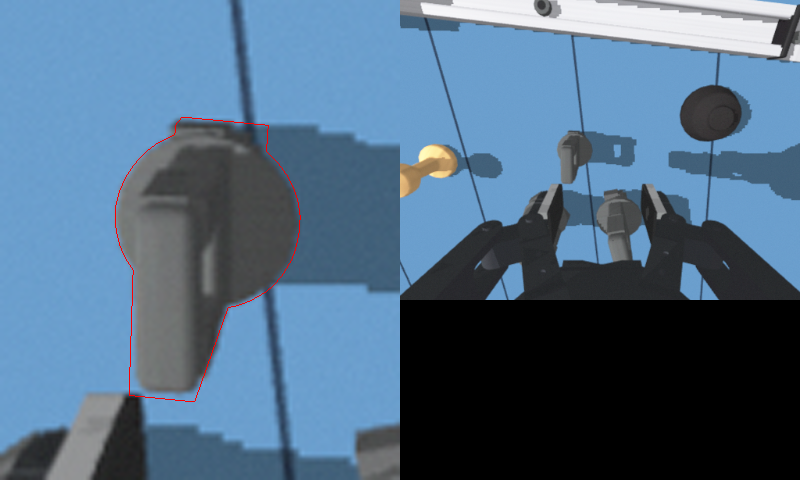

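The arm ended 30 mm off in y and I don't know why yet, so I'll check the joints before going lower.

```bash
python3 - <<'E'
from h import *
p,r,s=pose(); print(p,s["tool_rot"],np.round(s["joint_positions"],2),np.round(s["qvel"],2),s["time_s"])
print(delta([.431,.0085,.110],[180,0,-7]))
E
```

```text
[ 0.42885331 -0.0248204   0.11095737] [-1.77886960e+02  5.45663566e-02 -4.76984929e+00] [ -4.81  11.51 -21.83  56.72   2.11 179.96] [ 0.7  -1.49  2.11  0.62  0.15 -0.09] 2.075
(array([ -0.6, -33.3,   2.2]), array([-2.1,  0.1,  2.2]))
```

Request:
apply_moves(
  plan=[
    [[0,-15,0,0,0,0],[0,0,0,0,0,0],[0,0,0,0,0,0],[0,0,0,0,0,0],[0,0,0,0,0,0]],
  ],
)

```text
time_s: 2.7
position: [0.4324, -0.0176, 0.1156]
tool_rot: [-177.5, -0.4, -4.1]
wrist_force: [-0.5, -0.3, 0.8]
opening: 0.0554
```

```bash
python3 - <<'E'
from h import *
p,r,s=pose(); print(p,s["tool_rot"],np.round(s["joint_positions"],2),np.round(s["qvel"],2),s["time_s"])
print(delta([.431,.0085,.110],[180,0,-7]))
E
```

```text
[ 0.43235234 -0.01756272  0.11557796] [-177.46763589   -0.38994053   -4.06778288] [ -4.1   11.21 -21.44  56.96   2.53 179.97] [ 0.17 -0.19  0.1   0.08 -0.1  -0.11] 2.7
(array([ -3.2, -25.6,   6.7]), array([-2.5, -0.3,  2.9]))
```

Joint 6 is at its +180° limit (yaw = q1+180−q6). I'll use the equivalent grasp half a turn round, yaw 173°: insert at 258.9° and end at 168.9°, both inside the range. I'll raise the tool and turn it.

Request:
apply_moves(
  plan=[
    [[0,0,-50,0,0,0],[0,0,-40,0,0,-10.6],[0,0,0,0,0,-10.6],[0,0,0,0,0,-10.6],[0,0,0,0,0,-10.6]],
  ],
)

```text
time_s: 3.32
position: [0.4311, -0.0216, 0.2085]
tool_rot: [-178.4, -2.0, 39.1]
wrist_force: [-0.9, -0.9, 0.1]
opening: 0.0553
```

Request:
apply_moves(
  plan=[
    [[0,0,0,0,0,-10.6],[0,0,0,0,0,-10.6],[0,0,0,0,0,-10.6],[0,0,0,0,0,-10.6],[0,0,0,0,0,-10.6]],
  ],
)

```text
time_s: 3.95
position: [0.4307, -0.0217, 0.2085]
tool_rot: [179.4, -2.5, 92.8]
wrist_force: [1.0, 0.3, 0.4]
opening: 0.0558
```

Request:
apply_moves(
  plan=[
    [[0,0,0,0,0,-10.6],[0,0,0,0,0,-10.6],[0,0,0,0,0,-10.6],[0,0,0,0,0,-10.6],[0,0,0,0,0,-10.6]],
  ],
)

```text
time_s: 4.58
position: [0.4302, -0.0217, 0.2082]
tool_rot: [177.7, -1.0, 146.6]
wrist_force: [-0.1, 0.8, 0.4]
opening: 0.0554
```

```bash
python3 - <<'E'
from h import *
p,r,s=pose(); print(p,s["tool_rot"],np.round(s["joint_positions"],2),s["time_s"])
print(delta([.432,.0085,.11],[180,0,173]))
E
```

```text
[ 0.43015641 -0.02170586  0.20823289] [177.67186434  -0.98514277 146.56234276] [ -4.66   6.45 -12.27  71.02   2.51  28.8 ] 4.575
(array([13.4, 22.2, 99.5]), array([  2.5,  -0.4, -26.5]))
```

Request:
apply_moves(
  plan=[
    [[13,22,30,0,0,0],[0,0,30,2.5,0,-9],[0,0,30,0,0,-9],[0,0,9,0,0,-9],[0,0,0,0,0,0]],
  ],
)

```text
time_s: 5.2
position: [0.4324, 0.0073, 0.1083]
tool_rot: [179.8, -0.7, 174.4]
wrist_force: [0.5, 0.2, -0.2]
opening: 0.0555
```

```bash
cat > fit.py <<'E'
from h import *
from scipy.optimize import minimize
def fit(tag,g,z=0,half=(60,70),S=4,parts=PARTS):
    P=env.camera_params("wrist"); im=env.capture("wrist"); cv2.imwrite(f"pics/{tag}.png",im[:,:,::-1])
    c=w2pix("wrist",[g[0],g[1],.03+z],P)
    x0,y0=np.maximum((c-half).astype(int),0); x1=min(512,x0+2*half[0]); y1=min(384,y0+2*half[1])
    raw=im[y0:y1,x0:x1,::-1].astype(float); d=(raw[...,0]-raw[...,2])/raw.sum(2)
    d=cv2.resize(np.clip(d*400,0,255).astype(np.uint8),None,fx=S,fy=S,interpolation=cv2.INTER_LINEAR)
    t,obs=cv2.threshold(d,0,1,cv2.THRESH_BINARY_INV|cv2.THRESH_OTSU)
    n,l,st,ce=cv2.connectedComponentsWithStats(obs); k=1+np.argmax(st[1:,4]); obs=(l==k)
    off=np.array([x0,y0])
    def cost(q):
        m=sil(P,q[0]/1e3,q[1]/1e3,q[2],z,S,off,obs.shape)>0; return (m^obs).sum()/(m|obs).sum()
    a=g[2]; x,y=g[0]*1e3,g[1]*1e3
    r=minimize(cost,[x,y,a],method="Nelder-Mead",options=dict(initial_simplex=np.array([[x-2,y-2,a-4],[x+4,y,a],[x,y+4,a],[x,y,a+10]])))
    m=sil(P,*r.x[:2]/1e3,r.x[2],z,S,off,obs.shape)
    cnt,_=cv2.findContours(m,cv2.RETR_EXTERNAL,cv2.CHAIN_APPROX_NONE)
    v=cv2.resize(im[y0:y1,x0:x1,::-1],None,fx=S,fy=S,interpolation=cv2.INTER_CUBIC); cv2.drawContours(v,cnt,-1,(0,0,255),1)
    cv2.imwrite(f"pics/{tag}_f.png",v); return r.x,r.fun
E
python3 - <<'E'
from fit import *
p,r,s=pose(); print(p,s["tool_rot"],np.round(s["joint_positions"],2),s["time_s"])
print(delta([.432,.0085,.0275],[180,0,173]))
print(fit("w3",[.431,.0085,-7]))
E
```

```text
[0.43236748 0.00726185 0.10832613] [179.84872242  -0.66100577 174.38329402] [  0.8   12.42 -21.06  57.16   0.22   6.42] 5.2
(array([-0.4,  1. , 80.8]), array([ 0.1, -0.7,  1.4]))
(array([430.11762665,   9.10388763,  -4.97671477]), np.float64(0.0962748224380345))
```

View pics/w3_f.png

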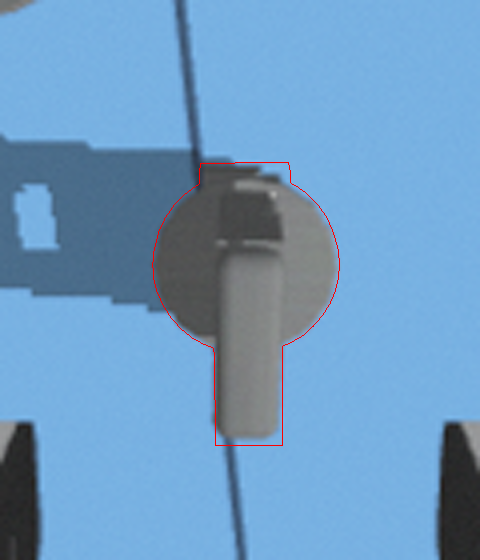

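The outline fits the small anchor and the plate at (248,345) sits midway between the fingers. I'll go down and close.

Request:
apply_moves(
  plan=[
    [[1,1.5,30,0,-0.7,1],[0,0,30,0,0,0],[0,0,15,0,0,0],[0,0,5,0,0,0],[0,0,0,0,0,0]],
  ],
)

```text
time_s: 5.88
position: [0.4366, 0.0088, 0.0312]
tool_rot: [179.8, 0.7, 172.6]
wrist_force: [-0.2, 0.2, -0.0]
opening: 0.0556
```

```bash
python3 - <<'E'
from h import *
p,r,s=pose(); print(p,s["tool_rot"],s["wrist_force"])
print(delta([.431,.0088,.0275],[180,0,173.5]))
E
```

```text
[0.43662724 0.00876    0.03118766] [179.76384398   0.67456608 172.6242327 ] [-0.21925295  0.1555828  -0.04332135]
(array([ 5.6, -0.7,  3.6]), array([ 0.2,  0.7, -0.9]))
```

Request:
apply_moves(
  plan=[
    [[5.5,-0.5,3.5,0.2,0.6,-0.9],[0,0,0,0,0,0],[0,0,0,0,0,0],[0,0,0,0,0,0],[0,0,0,0,0,0]],
  ],
)

```text
time_s: 6.5
position: [0.4328, 0.009, 0.0296]
tool_rot: [179.9, 0.3, 173.5]
wrist_force: [0.4, -0.5, -1.2]
opening: 0.0555
```

Request:
apply_moves(
  plan=[
    [[0,0,0,0,0,0],[0,0,0,0,0,0],[0,0,0,0,0,0],[0,0,0,0,0,0],[0,0,0,0,0,0]],
  ],
  hand=1,
  squeeze=40,
)

```text
time_s: 7.12
position: [0.4329, 0.009, 0.0297]
tool_rot: [179.9, 0.3, 173.5]
wrist_force: [-0.6, 0.3, -0.5]
opening: 0.0113
```

```bash
python3 - <<'E'
from h import *
p,r,s=pose(); print(p,s["tool_rot"],s["wrist_force"],s["opening"],s["time_s"])
print(delta([.431,.0088,.0275],[180,0,173.5]))
E
```

```text
[0.43293772 0.00900934 0.02973473] [179.94785298   0.31269999 173.52360039] [-0.58472405  0.25034961 -0.46876664] 0.011342751537781874 7.125
(array([ 1.9, -0.4,  2.2]), array([0.1, 0.3, 0. ]))
```

Gripped: opening 11.3 mm, and TCP z 0.0297 corresponds to anchor z 0. I'll lift, turn to 258.9°, and go over the slot.

Request:
apply_moves(
  plan=[
    [[0,0,-30,0,0,0],[0,0,-40,0,0,-5],[0,0,0,0,0,-10],[0,0,0,0,0,-10],[0,0,0,0,0,-10]],
  ],
)

```text
time_s: 7.75
position: [0.4295, 0.0089, 0.0994]
tool_rot: [179.9, -0.1, -150.4]
wrist_force: [-1.1, 0.5, -3.1]
opening: 0.0113
```

Request:
apply_moves(
  plan=[
    [[0,0,0,0,0,-10],[0,0,0,0,0,-10],[0,0,0,0,0,-10],[0,0,0,0,0,-10],[0,0,0,0,0,-8]],
  ],
)

```text
time_s: 8.38
position: [0.4258, 0.0089, 0.0965]
tool_rot: [179.5, -0.1, -100.7]
wrist_force: [-0.1, 0.1, -2.7]
opening: 0.0114
```

```bash
python3 - <<'E'
from h import *
p,r,s=pose(); print(p,s["tool_rot"],s["wrist_force"],s["opening"],s["time_s"])
print(delta([.5618,-.0494,.095],[180,0,258.9]))
E
```

```text
[0.42583991 0.00889466 0.09653237] [ 1.79470013e+02 -8.94093385e-02 -1.00708455e+02] [-0.11873505  0.130219   -2.73652682] 0.011367834332486207 8.375
(array([  32. , -144.4,    0.2]), array([ 0.5, -0.1,  0.4]))
```

Request:
apply_moves(
  plan=[
    [[8,-36,0,0,0,0],[8,-36,0,0,0,0],[8,-36,0,0,0,0],[7,-34,0,0.4,0,0.3],[0,0,0,0,0,0]],
  ],
)

```text
time_s: 9.0
position: [0.5593, -0.0489, 0.0905]
tool_rot: [179.4, -0.1, -100.9]
wrist_force: [-0.3, -0.5, -2.7]
opening: 0.0112
```

```bash
python3 - <<'E'
from h import *
p,r,s=pose(); print(p,s["tool_rot"],s["wrist_force"],s["opening"],s["time_s"])
print(delta([.5618,-.0494,.060],[180,0,258.9]))
im=env.capture("wrist"); P=env.camera_params("wrist"); np.savez("w4.npz",**P)
cv2.imwrite("pics/w4.png",im[:,:,::-1])
mid=np.array([.5702,-.0070,.021]);u=np.array([.1931,.9812,0]);n=np.array([.9812,-.1931,0])
v=cv2.resize(im[:,:,::-1],(800,600),interpolation=cv2.INTER_CUBIC)
for k in range(-20,15,5):
    for o in (-.0135,.0135):
        q=w2pix("wrist",mid+u*k/100+n*o,P)*1.5625; cv2.circle(v,(int(q[0]),int(q[1])),2,(0,0,255),-1)
cv2.imwrite("pics/v4.png",v)
E
```

```text
[ 0.55926507 -0.04893401  0.09047014] [ 1.79353472e+02 -1.35603977e-01 -1.00893111e+02] [-0.28315834 -0.51680496 -2.6509883 ] 0.011209669622487003 9.0
(array([-0.1, -2.9, 30.4]), array([ 0.6, -0.1,  0.2]))
```

View pics/v4.png

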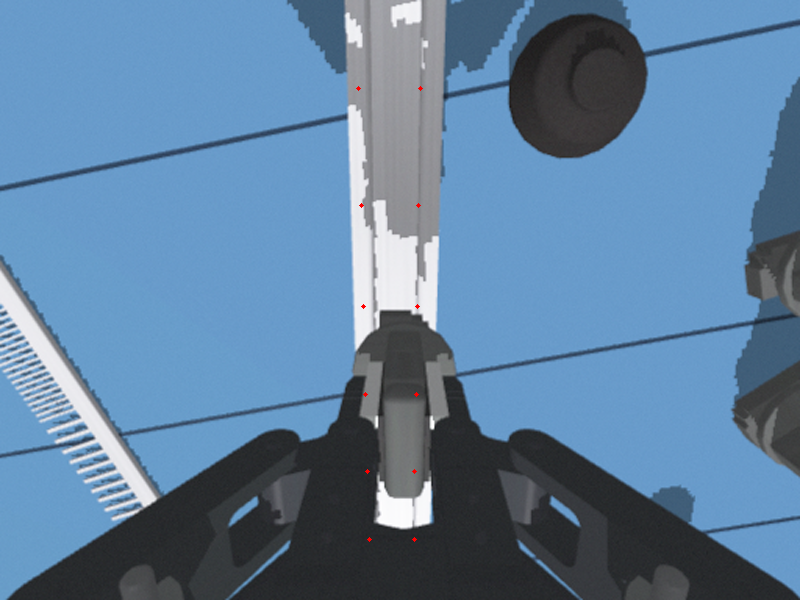

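In the wrist view the rail's outer edges are at columns ≈354 and 437 (row 306), so its centre is at 396. The held anchor's flange, 354–455, is centred at 404.5. The rail therefore lies a few mm to the robot side of my top-camera estimate, and I'll measure it properly.

```bash
cat > railfit.py <<'E'
from h import *
def rail(tag,P,rows):
    im=cv2.imread(f"pics/{tag}.png").astype(float); d=(im[...,0]-im[...,2])/im.sum(2); d=cv2.GaussianBlur(d,(5,5),0)
    C=[];wd=[]
    for r in rows:
        g=d[r]<.11; a=b=int(253)
        while a>0 and g[a-1]: a-=1
        while b<511 and g[b+1]: b+=1
        p,q=pix2w("wrist",a-.5,r,.021,P),pix2w("wrist",b+.5,r,.021,P); C.append((p+q)/2); wd.append(np.linalg.norm((p-q)[:2]))
    C=np.array(C);wd=np.array(wd); ok=np.abs(wd-np.median(wd))<.0015; C=C[ok]
    k=np.polyfit(C[:,1],C[:,0],1); print("n",ok.sum(),"width",np.median(wd),"resid",np.std(np.polyval(k,C[:,1])-C[:,0]))
    print("rail y yaw",np.degrees(np.arctan2(1,k[0])),"x at y=-.05:",np.polyval(k,-.05)); return k
E
python3 - <<'E'
from railfit import *
P=dict(np.load("w4.npz")); k=rail("w4",P,range(5,190,3))
p,r,s=pose(); x=np.polyval(k,p[1]); al=np.arctan(k[0])
print("lateral err of tcp (n dir, mm)",(p[0]-x)*np.cos(al)*1000)
t=r.apply([0,0,1]); print("tool z",t)
E
```

```text
n 62 width 0.041929576630032744 resid 0.00014712578964571054
rail y yaw 78.68404443419439 x at y=-.05: 0.5597088242292751
lateral err of tcp (n dir, mm) -2.5341741619824494
tool z [-1.41168036e-02  2.34219046e-04 -9.99900326e-01]
```

```bash
python3 - <<'E'
from railfit import *
print(pose()[0],delta([.5600,-.0490,.075],[180,0,258.7]))
E
```

```text
[ 0.55744313 -0.04840728  0.09011736] (array([ 0.1, -2.8, 15.1]), array([ 0.8, -0.1,  0.4]))
```

Request:
apply_moves(
  plan=[
    [[0,-3,15,0.8,0,0.4],[0,0,0,0,0,0],[0,0,0,0,0,0],[0,0,0,0,0,0],[0,0,0,0,0,0]],
  ],
)

```text
time_s: 9.68
position: [0.5562, -0.0475, 0.0748]
tool_rot: [179.7, -0.1, -101.2]
wrist_force: [-0.7, -0.2, -2.0]
opening: 0.0121
```

```bash
python3 - <<'E'
from railfit import *
P=env.camera_params("wrist"); p,r,s=pose(); im=env.capture("wrist"); cv2.imwrite("pics/w5.png",im[:,:,::-1])
k=rail("w5",P,range(5,180,3))
print(p,s["tool_rot"],s["time_s"],pose()[0]); x=np.polyval(k,p[1]); al=np.arctan(k[0])
print("lateral err of tcp (n dir, mm)",(p[0]-x)*np.cos(al)*1000)
x=np.polyval(k,-.049); print(delta([x,-.049,.055],[180,0,180+np.degrees(np.arctan2(1,k[0]))]))
P2=P
# flange centre of held anchor, expected tool column
print([w2pix("wrist",p+r.apply([.0018+.02*np.cos(t),.02*np.sin(t),.0297-.017]),P) for t in (0,1.57,-1.57)])
d=im.astype(float)
E
```

```text
n 59 width 0.041912027355492425 resid 0.0001361835758534176
rail y yaw 78.62033487909979 x at y=-.05: 0.5618584683925026
[ 0.55623908 -0.04754841  0.07480926] [ 1.79705056e+02 -1.46776673e-01 -1.01177463e+02] 9.675 [ 0.55631527 -0.04756459  0.07483033]
lateral err of tcp (n dir, mm) -5.992644594495766
(array([ 0.2, -6. , 19.8]), array([ 0.3, -0.1,  0.2]))
[array([256.37550339, 203.33709094]), array([289.63482473, 234.3489717 ]), array([223.32458135, 234.43092002])]
```

Request:
apply_moves(
  plan=[
    [[0,-6,0,0.3,0,0.2],[0,0,0,0,0,0],[0,0,0,0,0,0],[0,0,0,0,0,0],[0,0,0,0,0,0]],
  ],
)

```text
time_s: 10.35
position: [0.563, -0.0489, 0.0752]
tool_rot: [-179.9, -0.1, -101.4]
wrist_force: [-0.9, 0.3, -3.0]
opening: 0.0115
```

```bash
cat >> railfit.py <<'E'
K=np.array([np.tan(np.radians(90-78.65)),0]); K[1]=.5618+.05*K[0]   # x = K0*y+K1 centreline
YAW=78.65
def tgt(yr_w,z,yaw):
    p,r,s=pose(); al=np.arctan(K[0]); e=(p[0]-np.polyval(K,p[1]))*np.cos(al)*1000
    mid=np.array([np.polyval(K,-.0070),-.0070]); u=np.array([np.sin(al),np.cos(al)])
    print("pos",np.round(p,4),"rpy",np.round(s["tool_rot"],2),"t",s["time_s"],"F",np.round(s["wrist_force"],1),"M",np.round(s["ft_torque"],2),"open",round(s["opening"],4))
    print("lateral mm",round(e,2),"rail y mm",round((p[:2]-mid)@u*1000,1),"anchor z mm (from grip)",round(p[2]*1000-29.7,1))
    y=yr_w if yr_w is not None else p[1]
    print("delta",delta([np.polyval(K,y),y,z],[180,0,yaw]))
E
python3 -c "
from railfit import *
tgt(-.049,.06,180+YAW)"
```

```text
pos [ 0.563  -0.0489  0.0752] rpy [-1.7992e+02 -1.4000e-01 -1.0140e+02] t 10.35 F [-0.9  0.3 -3. ] M [-0.07 -0.07 -0.04] open 0.0115
lateral mm 0.94 rail y mm -42.5 anchor z mm (from grip) 45.5
delta (array([ 0.3,  1. , 15.2]), array([-0.1, -0.1, -0. ]))
```

Request:
apply_moves(
  plan=[
    [[0,0.9,7,0,0,0],[0,0,7,0,0,0],[0,0,5,0,0,0],[0,0,0,0,0,0],[0,0,0,0,0,0]],
  ],
)

```text
time_s: 10.98
position: [0.5614, -0.0487, 0.0541]
tool_rot: [180.0, -0.2, -101.4]
wrist_force: [-0.1, -0.2, -2.2]
opening: 0.0114
```

```bash
python3 -c "
from railfit import *
tgt(-.049,.0437,180+YAW)"
```

```text
pos [ 0.5614 -0.0487  0.0541] rpy [ 1.7999e+02 -1.5000e-01 -1.0140e+02] t 10.975 F [-0.1 -0.2 -2.2] M [-0.07 -0.03 -0.01] open 0.0114
lateral mm -0.65 rail y mm -42.7 anchor z mm (from grip) 24.4
delta (array([ 0.2, -0.7, 10.4]), array([ 0. , -0.2, -0. ]))
```

Request:
apply_moves(
  plan=[
    [[0,-0.7,1,0,0,0],[0,0,1.5,0,0,0],[0,0,1.5,0,0,0],[0,0,1.5,0,0,0],[0,0,0,0,0,0]],
  ],
)

```text
time_s: 11.6
position: [0.5626, -0.0489, 0.0488]
tool_rot: [-179.9, -0.1, -101.4]
wrist_force: [-0.0, -0.7, -2.3]
opening: 0.0117
```

```bash
python3 -c "
from railfit import *
tgt(-.049,.0437,180+YAW)"
```

```text
pos [ 0.5626 -0.0489  0.0488] rpy [-1.7994e+02 -1.4000e-01 -1.0140e+02] t 11.6 F [-0.  -0.7 -2.3] M [ 0.01 -0.03  0.01] open 0.0117
lateral mm 0.61 rail y mm -42.6 anchor z mm (from grip) 19.1
delta (array([0.2, 0.6, 5.1]), array([-0.1, -0.1, -0. ]))
```

Request:
apply_moves(
  plan=[
    [[0,0.4,1,0,0,0],[0,0,1,0,0,0],[0,0,1,0,0,0],[0,0,1,0,0,0],[0,0,0,0,0,0]],
  ],
)

```text
time_s: 12.22
position: [0.5622, -0.0488, 0.0445]
tool_rot: [-179.9, -0.1, -101.4]
wrist_force: [-0.2, 0.6, -3.0]
opening: 0.0115
```

```bash
python3 -c "
from railfit import *
tgt(-.049,.0337,180+YAW)"
```

```text
pos [ 0.5622 -0.0488  0.0445] rpy [-1.7994e+02 -1.4000e-01 -1.0140e+02] t 12.225 F [-0.2  0.6 -3. ] M [ 0.04  0.06 -0.02] open 0.0115
lateral mm 0.19 rail y mm -42.6 anchor z mm (from grip) 14.8
delta (array([ 0.2,  0.2, 10.8]), array([-0.1, -0.1, -0. ]))
```

The foot is in the slot at z 14.8 with no contact force. Continuing down.

Request:
apply_moves(
  plan=[
    [[0,0.2,1.5,0,0,0],[0,0,1.5,0,0,0],[0,0,1.5,0,0,0],[0,0,1.5,0,0,0],[0,0,1,0,0,0]],
  ],
)

```text
time_s: 12.85
position: [0.5622, -0.0488, 0.0371]
tool_rot: [-179.9, -0.1, -101.4]
wrist_force: [-0.1, 0.6, -3.0]
opening: 0.0116
```

```bash
python3 -c "
from railfit import *
tgt(-.049,.0337,180+YAW)"
```

```text
pos [ 0.5622 -0.0488  0.0371] rpy [-1.7992e+02 -1.4000e-01 -1.0140e+02] t 12.85 F [-0.1  0.6 -3. ] M [ 0.02 -0.04  0.03] open 0.0116
lateral mm 0.16 rail y mm -42.6 anchor z mm (from grip) 7.4
delta (array([0.2, 0.2, 3.4]), array([-0.1, -0.1, -0. ]))
```

Request:
apply_moves(
  plan=[
    [[0,0,1,0,0,0],[0,0,0.8,0,0,0],[0,0,0.7,0,0,0],[0,0,0.5,0,0,0],[0,0,0.3,0,0,0]],
  ],
)

```text
time_s: 13.48
position: [0.5621, -0.0488, 0.0338]
tool_rot: [-179.9, -0.1, -101.4]
wrist_force: [-0.7, 0.1, 1.7]
opening: 0.0119
```

```bash
python3 -c "
from railfit import *
tgt(-.049,.0337,180+YAW)"
```

```text
pos [ 0.5621 -0.0488  0.0338] rpy [-1.7993e+02 -1.4000e-01 -1.0140e+02] t 13.475 F [-0.7  0.1  1.7] M [ 0.03  0.28 -0.03] open 0.0119
lateral mm 0.07 rail y mm -42.6 anchor z mm (from grip) 4.1
delta (array([0.2, 0.1, 0.1]), array([-0.1, -0.1, -0. ]))
```

The flange is home: z 4.1 mm, with about 4.5 N of light contact. Before turning, I'll measure the anchor's offset along the tool x axis from the w5 image, using the foot's edge against the bright rail.

```bash
python3 - <<'E'
from h import *
im=cv2.imread("pics/w5.png").astype(int).sum(2)//3
for c in (246,252,258,262): print(c,im[190:216,c].tolist())
# tool->camera constants
Tc=np.array([.07829753,-.00044228,-.14084644]); Rc=np.array([[-.00115694,-.95086855,-.30959273],[.99999933,-.00108381,-.00040819],[.00005259,-.30959299,.95086917]])
P={"mtx":np.array([[281.83,0,258.17],[0,281.83,190.8],[0,0,1]]),"world_from_camera":np.block([[Rc,Tc[:,None]],[0,0,0,1]])}
for off in (0,.001,.002,.003):
    print(off,[w2pix("",[off+a,0,.0297-z],P)[1].round(1) for a,z in ((.018,0),(.018,.008),(.02,.017),(.02,.021))])
E
```

```text
246 [240, 240, 241, 241, 240, 241, 239, 241, 158, 61, 60, 61, 67, 67, 70, 70, 71, 68, 66, 72, 71, 71, 69, 68, 70, 70]
252 [241, 241, 240, 241, 240, 241, 241, 241, 158, 61, 59, 61, 66, 67, 71, 69, 65, 63, 70, 73, 72, 69, 63, 61, 62, 62]
258 [238, 238, 238, 239, 238, 239, 239, 240, 158, 59, 60, 62, 67, 69, 71, 66, 65, 69, 73, 72, 69, 69, 64, 63, 62, 62]
262 [222, 221, 234, 235, 234, 233, 234, 235, 152, 67, 65, 63, 68, 69, 71, 71, 65, 65, 73, 75, 71, 69, 64, 62, 63, 61]
0 [np.float64(197.9), np.float64(202.2), np.float64(204.4), np.float64(206.9)]
0.001 [np.float64(196.4), np.float64(200.7), np.float64(202.8), np.float64(205.2)]
0.002 [np.float64(194.9), np.float64(199.1), np.float64(201.1), np.float64(203.6)]
0.003 [np.float64(193.4), np.float64(197.6), np.float64(199.5), np.float64(201.9)]
```

The near view puts the offset at about 0 (earlier fits said +2), so it is small. I'll drop the squeeze to 20 N so the anchor can centre itself, and turn slowly, checking drift and force.

Request:
apply_moves(
  plan=[
    [[0,0,-0.8,0,0,0],[0,0,0,0,0,3],[0,0,0,0,0,3],[0,0,0,0,0,3],[0,0,0,0,0,0]],
  ],
  squeeze=20,
)

```text
time_s: 14.1
position: [0.5623, -0.0488, 0.0346]
tool_rot: [-179.9, -0.1, -110.7]
wrist_force: [0.9, -0.0, -1.5]
opening: 0.0115
```

```bash
python3 -c "
from railfit import *
tgt(-.049,.0345,180+YAW-20)"
```

```text
pos [ 0.5623 -0.0488  0.0346] rpy [-1.7988e+02 -1.2000e-01 -1.1066e+02] t 14.1 F [ 0.9 -0.  -1.5] M [ 0.06 -0.04  0.02] open 0.0115
lateral mm 0.29 rail y mm -42.6 anchor z mm (from grip) 4.9
delta (array([0.3, 0.3, 0.1]), array([-0.1, -0.1, 10.7]))
```

Clean, with no drift. Continuing in 5° rows.

Request:
apply_moves(
  plan=[
    [[0,0.1,0,0,0,5],[0,0,0,0,0,5],[0,0,0,0,0,5],[0,0,0,0,0,5],[0,0,0,0,0,0]],
  ],
)

```text
time_s: 14.72
position: [0.5623, -0.0488, 0.0344]
tool_rot: [-179.9, -0.1, -131.0]
wrist_force: [-0.2, 0.5, -2.3]
opening: 0.0115
```

```bash
python3 -c "
from railfit import *
tgt(-.049,.0345,180+YAW-45)"
```

```text
pos [ 0.5623 -0.0488  0.0344] rpy [-1.7985e+02 -7.0000e-02 -1.3098e+02] t 14.725 F [-0.2  0.5 -2.3] M [0.05 0.01 0.02] open 0.0115
lateral mm 0.21 rail y mm -42.6 anchor z mm (from grip) 4.7
delta (array([ 0.3,  0. , -0.1]), array([-0.2, -0.1, 15.4]))
```

Request:
apply_moves(
  plan=[
    [[0.2,0,0,0,0,5],[0,0,0,0,0,5],[0,0,0,0,0,5],[0,0,0,0,0,5],[0,0,0,0,0,0]],
  ],
)

```text
time_s: 15.35
position: [0.5622, -0.0489, 0.0343]
tool_rot: [-179.8, -0.0, -151.0]
wrist_force: [-0.4, -0.2, -2.0]
opening: 0.0113
```

```bash
python3 -c "
from railfit import *
tgt(-.049,.0345,180+YAW-65)"
```

```text
pos [ 0.5622 -0.0489  0.0343] rpy [-1.7983e+02 -2.0000e-02 -1.5097e+02] t 15.35 F [-0.4 -0.2 -2. ] M [ 0.05  0.02 -0.01] open 0.0113
lateral mm 0.14 rail y mm -42.7 anchor z mm (from grip) 4.6
delta (array([ 0.2,  0. , -0.2]), array([-0.2,  0. , 15.4]))
```

Request:
apply_moves(
  plan=[
    [[0.1,0,-0.2,0,0,5],[0,0,0,0,0,5],[0,0,0,0,0,5],[0,0,0,0,0,5],[0,0,0,0,0,0]],
  ],
)

```text
time_s: 15.98
position: [0.5628, -0.0493, 0.0347]
tool_rot: [-179.8, 0.1, -170.8]
wrist_force: [0.6, 0.8, -1.6]
opening: 0.0115
```

```bash
python3 -c "
from railfit import *
tgt(-.049,.0345,180+YAW-86)"
```

```text
pos [ 0.5628 -0.0493  0.0347] rpy [-1.7978e+02  1.2000e-01 -1.7077e+02] t 15.975 F [ 0.6  0.8 -1.6] M [ 0.04 -0.04 -0.  ] open 0.0115
lateral mm 0.89 rail y mm -43.0 anchor z mm (from grip) 5.0
delta (array([0.8, 0.5, 0.2]), array([-0.2,  0.2, 16.6]))
```

Request:
apply_moves(
  plan=[
    [[0.4,0,0,0,0,3],[0,0,0,0,0,3],[0,0,0,0,0,3],[0,0,0,0,0,3],[0,0,0,0,0,0]],
  ],
)

```text
time_s: 16.6
position: [0.5631, -0.0497, 0.0349]
tool_rot: [-179.8, 0.2, 177.8]
wrist_force: [-1.2, 0.2, -1.5]
opening: 0.0113
```

```bash
python3 -c "
from railfit import *
tgt(-.049,.0345,180+YAW-86)"
```

```text
pos [ 0.5631 -0.0497  0.0349] rpy [-179.77    0.24  177.77] t 16.6 F [-1.2  0.2 -1.5] M [0.05 0.   0.02] open 0.0113
lateral mm 1.22 rail y mm -43.3 anchor z mm (from grip) 5.2
delta (array([1.1, 0.7, 0.4]), array([-0.2,  0.2,  5.1]))
```

Request:
apply_moves(
  plan=[
    [[0,0,0.3,0,0,2],[0,0,0,0,0,2],[0,0,0,0,0,2],[0,0,0,0,0,0],[0,0,0,0,0,0]],
  ],
)

```text
time_s: 17.23
position: [0.563, -0.0496, 0.0346]
tool_rot: [-179.8, 0.3, 171.6]
wrist_force: [-0.0, -0.4, -2.7]
opening: 0.0115
```

```bash
python3 -c "
from railfit import *
tgt(-.049,.0345,180+YAW-88)"
```

```text
pos [ 0.563  -0.0496  0.0346] rpy [-179.8     0.25  171.6 ] t 17.225 F [-0.  -0.4 -2.7] M [ 0.04 -0.05 -0.04] open 0.0115
lateral mm 1.13 rail y mm -43.3 anchor z mm (from grip) 4.9
delta (array([1.1, 0.5, 0.1]), array([-0.2,  0.3,  0.9]))
```

Turned 87° with no binding moment. Now I'll slide left along the rail, about 52 mm expected, fast at first and feeling near the end.

Request:
apply_moves(
  plan=[
    [[-0.2,4,0,0,0,0],[-0.2,4,0,0,0,0],[-0.2,4,0,0,0,0],[-0.2,4,0,0,0,0],[0,0,0,0,0,0]],
  ],
)

```text
time_s: 17.85
position: [0.5664, -0.0324, 0.0345]
tool_rot: [-179.8, 0.3, 171.6]
wrist_force: [0.4, -0.8, -3.0]
opening: 0.0114
```

```bash
python3 -c "
from railfit import *
tgt(-.020,.0345,180+YAW-87)"
```

```text
pos [ 0.5664 -0.0324  0.0345] rpy [-179.82    0.25  171.64] t 17.85 F [ 0.4 -0.8 -3. ] M [-0.04 -0.04  0.05] open 0.0114
lateral mm 1.09 rail y mm -25.7 anchor z mm (from grip) 4.8
delta (array([ 0.4, 12.5, -0. ]), array([-0.2,  0.3, -0. ]))
```

Request:
apply_moves(
  plan=[
    [[-0.2,4,0,0,0,0],[-0.2,4,0,0,0,0],[-0.2,4,0,0,0,0],[-0.2,4,0,0,0,0],[0,0,0,0,0,0]],
  ],
)

```text
time_s: 18.48
position: [0.5698, -0.0156, 0.0345]
tool_rot: [-179.8, 0.3, 171.6]
wrist_force: [-0.2, 0.6, -3.1]
opening: 0.0116
```

```bash
python3 -c "
from railfit import *
tgt(0,.0345,180+YAW-87)"
```

```text
pos [ 0.5698 -0.0156  0.0345] rpy [-179.82    0.26  171.64] t 18.475 F [-0.2  0.6 -3.1] M [-0.   -0.03 -0.03] open 0.0116
lateral mm 1.09 rail y mm -8.5 anchor z mm (from grip) 4.8
delta (array([ 0.3, 15.7, -0.1]), array([-0.2,  0.3, -0. ]))
```

Request:
apply_moves(
  plan=[
    [[-0.1,2,0,0,0,0],[-0.1,2,0,0,0,0],[-0.1,2,0,0,0,0],[0,1.5,0,0,0,0],[0,1.5,0,0,0,0]],
  ],
)

```text
time_s: 19.1
position: [0.5716, -0.0065, 0.0345]
tool_rot: [-179.8, 0.3, 171.6]
wrist_force: [0.8, 0.1, -2.1]
opening: 0.0109
```

```bash
python3 -c "
from railfit import *
tgt(0,.0345,180+YAW-87)"
```

```text
pos [ 0.5716 -0.0065  0.0345] rpy [-179.8     0.27  171.61] t 19.1 F [ 0.8  0.1 -2.1] M [-0.03 -0.07  0.  ] open 0.0109
lateral mm 1.04 rail y mm 0.7 anchor z mm (from grip) 4.8
delta (array([ 0.7,  6.5, -0.1]), array([-0.2,  0.3, -0. ]))
```

Request:
apply_moves(
  plan=[
    [[0,1.2,0,0,0,0],[0,1.2,0,0,0,0],[-0.1,1.2,0,0,0,0],[0,1.2,0,0,0,0],[0,1,0,0,0,0]],
  ],
)

```text
time_s: 19.73
position: [0.5728, -0.0005, 0.0345]
tool_rot: [-179.8, 0.3, 171.6]
wrist_force: [-0.0, -0.3, -2.1]
opening: 0.0118
```

```bash
python3 -c "
from railfit import *
tgt(.01,.0345,180+YAW-87)"
```

```text
pos [ 5.728e-01 -5.000e-04  3.450e-02] rpy [-179.79    0.29  171.61] t 19.725 F [-0.  -0.3 -2.1] M [-0.11 -0.06 -0.01] open 0.0118
lateral mm 1.0 rail y mm 6.8 anchor z mm (from grip) 4.8
delta (array([ 0.5, 10.5, -0. ]), array([-0.2,  0.3, -0. ]))
```

Request:
apply_moves(
  plan=[
    [[0,0.8,0,0,0,0],[0,0.8,0,0,0,0],[0,0.8,0,0,0,0],[0,0.8,0,0,0,0],[0,0.8,0,0,0,0]],
  ],
)

```text
time_s: 20.35
position: [0.5736, 0.0036, 0.0345]
tool_rot: [-179.8, 0.3, 171.6]
wrist_force: [0.7, 0.0, -2.5]
opening: 0.011
```

```bash
python3 -c "
from railfit import *
tgt(.01,.0345,180+YAW-87)"
```

```text
pos [0.5736 0.0036 0.0345] rpy [-179.78    0.31  171.6 ] t 20.35 F [ 0.7  0.  -2.5] M [-0.06 -0.1   0.03] open 0.011
lateral mm 0.97 rail y mm 11.0 anchor z mm (from grip) 4.8
delta (array([0.6, 6.3, 0. ]), array([-0.2,  0.3, -0. ]))
```

Request:
apply_moves(
  plan=[
    [[0,0.8,0,0,0,0],[0,0.8,0,0,0,0],[0,0.8,0,0,0,0],[0,0.8,0,0,0,0],[0,0.8,0,0,0,0]],
  ],
)

```text
time_s: 20.98
position: [0.5742, 0.007, 0.0346]
tool_rot: [-179.7, 0.3, 171.6]
wrist_force: [0.0, -2.7, -1.4]
opening: 0.0114
```

```bash
python3 -c "
from railfit import *
tgt(.01,.0345,180+YAW-87)"
```

```text
pos [0.5742 0.007  0.0346] rpy [-179.66    0.33  171.58] t 20.975 F [ 0.  -2.7 -1.4] M [-0.78 -0.02 -0.01] open 0.0114
lateral mm 0.97 rail y mm 14.4 anchor z mm (from grip) 4.9
delta (array([0.8, 3. , 0.1]), array([-0.3,  0.3, -0.1]))
```

Contact is starting: Fy −2.7 N, Mx −0.78 N m. I'll press slightly to confirm it is the stop.

Request:
apply_moves(
  plan=[
    [[0,0.6,0,0,0,0],[0,0.6,0,0,0,0],[0,0.6,0,0,0,0],[0,0.6,0,0,0,0],[0,0.6,0,0,0,0]],
  ],
)

```text
time_s: 21.6
position: [0.5743, 0.0072, 0.0346]
tool_rot: [-179.3, 0.3, 171.5]
wrist_force: [0.7, -5.1, -1.9]
opening: 0.0117
```

```bash
python3 -c "
from railfit import *
tgt(.01,.0345,180+YAW-87)"
```

```text
pos [0.5743 0.0072 0.0346] rpy [-179.34    0.34  171.45] t 21.6 F [ 0.7 -5.1 -1.9] M [-1.23  0.06 -0.04] open 0.0117
lateral mm 0.95 rail y mm 14.7 anchor z mm (from grip) 4.9
delta (array([0.8, 2.7, 0.1]), array([-0.7,  0.3, -0.2]))
```

```bash
python3 - <<'E'
from railfit import *
al=np.arctan(K[0]);u=np.array([np.sin(al),np.cos(al)]);mid=np.array([np.polyval(K,-.0070),-.0070])
b=pix2w("wrist",374/1.5625,10/1.5625,.012,dict(np.load("w1.npz")))
print("bolt from w1",b,"rail y",(b[:2]-mid)@u*1000)
print("tcp rail y",(pose()[0][:2]-mid)@u*1000)
E
```

```text
bolt from w1 [0.57318844 0.02300878 0.012     ] rail y 29.9645234571702
tcp rail y 14.696114314963019
```

It is a firm stop: 3 mm commanded, 0.3 mm moved, 5 N back. I'll straighten the tool, lower the flange onto the rail and keep light contact.

Request:
apply_moves(
  plan=[
    [[0,0,0.3,-0.6,0,0],[0,0.4,0.3,0,0,0],[0,0.5,0.3,0,0,0],[0,0.5,0.2,0,0,0],[0,0.3,0,0,0,0]],
  ],
)

```text
time_s: 22.22
position: [0.5742, 0.0071, 0.0343]
tool_rot: [-179.7, 0.4, 171.4]
wrist_force: [-0.7, -5.1, -1.3]
opening: 0.0114
```

```bash
python3 -c "
from railfit import *
tgt(.01,.0338,180+YAW-87)"
```

```text
pos [0.5742 0.0071 0.0343] rpy [-179.69    0.36  171.37] t 22.225 F [-0.7 -5.1 -1.3] M [-1.18  0.09 -0.03] open 0.0114
lateral mm 0.96 rail y mm 14.5 anchor z mm (from grip) 4.6
delta (array([0.8, 2.9, 0.5]), array([-0.3,  0.4, -0.3]))
```

Request:
apply_moves(
  plan=[
    [[0,0,0.6,-0.3,0,0],[0,0.2,0.6,0,0,0],[0,0.3,0.5,0,0,0],[0,0.3,0.3,0,0,0],[0,0.2,0,0,0,0]],
  ],
)

```text
time_s: 22.85
position: [0.5742, 0.007, 0.0339]
tool_rot: [-179.8, 0.4, 171.3]
wrist_force: [-0.7, -5.7, -1.4]
opening: 0.0118
```

```bash
python3 -c "
from railfit import *
tgt(.01,.0338,180+YAW-87)"
```

```text
pos [0.5742 0.007  0.0339] rpy [-179.8     0.41  171.34] t 22.85 F [-0.7 -5.7 -1.4] M [-1.13  0.04 -0.02] open 0.0118
lateral mm 0.98 rail y mm 14.4 anchor z mm (from grip) 4.2
delta (array([0.8, 3. , 0. ]), array([-0.2,  0.4, -0.3]))
```

Request:
apply_moves(
  plan=[
    [[0,0,0,0,0,0],[0,0,0,0,0,0],[0,0,0,0,0,0],[0,0,0,0,0,0],[0,0,0,0,0,0]],
  ],
  hand=0.2,
)

```text
time_s: 23.48
position: [0.5755, 0.0112, 0.0347]
tool_rot: [179.7, 0.5, 171.5]
wrist_force: [1.2, -0.2, -0.9]
opening: 0.0343
```

Request:
apply_moves(
  plan=[
    [[0,0,-10,0,0,0],[0,0,-25,0,0,0],[0,0,-25,0,0,0],[0,0,-20,0,0,0],[0,0,0,0,0,0]],
  ],
)

```text
time_s: 24.1
position: [0.5751, 0.011, 0.1193]
tool_rot: [179.7, 0.6, 171.5]
wrist_force: [0.2, -0.1, 0.4]
opening: 0.034
```

```bash
python3 - <<'E'
from railfit import *
tgt(.01,.12,180+YAW-87)
P=env.camera_params("wrist"); im=env.capture("wrist"); cv2.imwrite("pics/w6.png",im[:,:,::-1])
al=np.arctan(K[0]);u=np.array([np.sin(al),np.cos(al)]);mid=np.array([np.polyval(K,-.0070),-.0070]);n=np.array([u[1],-u[0]])
a=mid+u*.0145
v=im[:,:,::-1].copy()
m=sil(P,a[0],a[1],YAW-87-0,.004,1,np.array([0,0]),(384,512)); cnt,_=cv2.findContours(m,cv2.RETR_EXTERNAL,cv2.CHAIN_APPROX_NONE)
c=w2pix("wrist",[a[0],a[1],.03],P).astype(int); print(c)
x0=max(c[0]-80,0);y0=max(c[1]-70,0)
S=5; v=cv2.resize(v[y0:y0+120,x0:x0+160],None,fx=S,fy=S,interpolation=cv2.INTER_CUBIC)
m=sil(P,a[0],a[1],YAW-87,.004,S,np.array([x0,y0]),v.shape[:2]); cnt,_=cv2.findContours(m,cv2.RETR_EXTERNAL,cv2.CHAIN_APPROX_NONE)
cv2.drawContours(v,cnt,-1,(0,0,255),1); cv2.imwrite("pics/v6.png",v)
E
```

```text
pos [0.5751 0.011  0.1193] rpy [179.7    0.56 171.51] t 24.1 F [ 0.2 -0.1  0.4] M [ 0.03 -0.03 -0.02] open 0.034
lateral mm 1.05 rail y mm 18.6 anchor z mm (from grip) 89.6
delta (array([ 1.1, -1.2, -0.7]), array([ 0.3,  0.6, -0.1]))
[253 194]
```

View pics/v6.png

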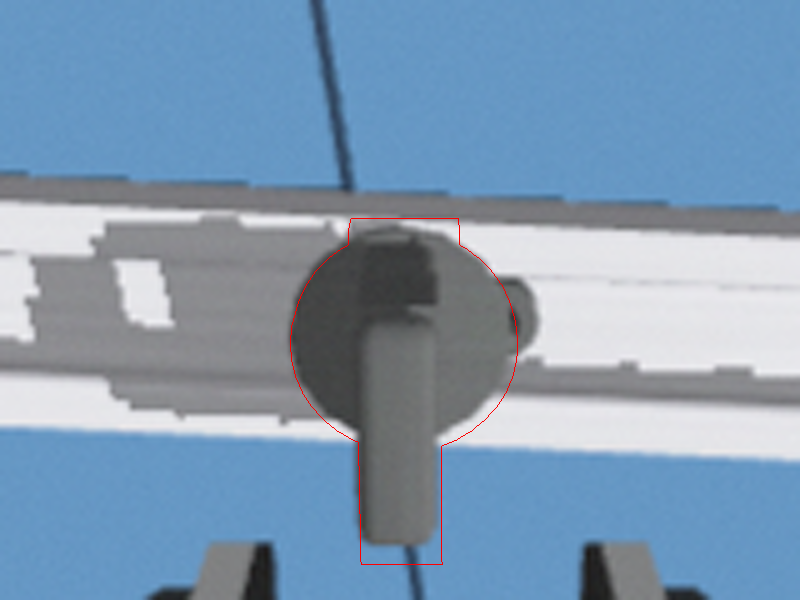

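The anchor stands flat on the rail, matching the predicted outline. The bolt head peeks out right beside the flange: its far edge is at (539,318), ≈25 mm from the anchor's centre, against 26 mm expected when touching. The gripper is clear above, so I'll hand in.

```bash
python3 -c "
from plant import env
s=env.sense(); print(s['position'],s['wrist_force'],s['time_s']); print(env.sign_off())"
```

```text
[0.57437221 0.01101778 0.1181932 ] [ 0.44631767  0.1024832  -0.29854092] 24.15
the job is handed in; nothing more can be done
None
```

I fitted the small anchor (40 mm flange) into the right half of the slot, turned it 87° clockwise and slid it left against the stop. I then released it and handed in at 24.2 s; no verdict is reported.

**Last checks:**
- **Insertion:** the foot went in without resistance, and the flange came to rest with the anchor's origin at z ≈ 4.1 mm under about 4.5 N. Before release it read 4.2 mm.
- **Turn:** there was no binding moment, and the foot ended about 3° short of square.
- **Stop:** commanding 3 mm moved it only 0.3 mm, with about 5 N pushing back. In the final picture the bolt's far edge is about 25 mm from the anchor's centre, against 26 mm expected when touching.
- **Forces:** wrist force readings stayed below 6 N. I did not picture the bystanders again at the end.

**What disagreed or went wrong:**
- **Bolt position:** the camera estimates put it 27 to 30 mm left of the rail's middle, while the contact implies about 32.5 mm. I trusted the contact.
- **First approach:** joint 6 ran into its limit and the tool ended about 30 mm off to the side, well above the bench. I turned the gripper half round and gripped from there.
- **Release:** the arm sprang about 4 mm to the left as the fingers opened. The final picture still shows the anchor where it was.

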